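Fit the keyed spindle to the oil press and hold it home

TASK

Lift the square-headed keyed spindle up and off its fork on the rack, push its shaft into the upright hub of the oil press, turning it until the key slips into the keyway, and push on against the spring until the flange is flush on the hub. Finish while still gripping the spindle and pressing it fully home; do not let go, because a colleague will then fasten it. Leave the round-knobbed tamper hanging and do not knock over the oil bottle, the jar or the bowl.

Things in the scene. Friction and masses are not known exactly. Their poses are not given: they have to be found in the camera images.
- spindle: Steel spindle, 125 mm tall, 0.2-0.4 kg, hanging upright in a fork. Origin: centre of its lower tip; z up its axis. Round shaft 16 mm across from 0 to 75 mm above the tip (lowest 4 mm tapers to 11 mm). Key 6 mm wide points to its own +x, out to 13 mm from the axis, from 22 to 52 mm above the tip; below it a plain round pilot. Shaft and key pass between the prongs: it lifts straight up.
- spindle_flange (a point): Centre of the underside of the spindle's round flange (44 mm across, 6 mm thick), 75 mm above its tip; axes as the spindle's.
- spindle_head (a point): Centre of the spindle's square head, 103 mm above its tip; 24 x 24 mm, flats facing its own x and y, reaching from 81 to 125 mm above the tip; grip it across two flats. While hanging, the spindle's +x (its key) points to the rack's +x, the side of the posts, to within 0.6 rad.
- hub_mouth (a point): Centre of the bore's mouth in the flat top of the fixed upright hub, 130 mm above the table; z up. Straight bore 18 mm across; one keyway 8.5 mm wide runs down its whole length on the side of this point's +x, out to 14.5 mm from the axis. The spindle's pilot enters at any angle; then the key rests on the hub's top until its +x matches this +x to within about 0.1 rad.
- mill: Oil press, fixed: foot 190 x 150 mm, grey gearbox 42 mm high, in its middle the upright steel hub 51 mm across and 130 mm high; motor to its own +x, the keyway's side (to 140 mm from the hub, 70 mm high), spout to -x. Origin: on the table under the hub; axes as hub_mouth's.
- seat (a joint): Brass spring seat at the bottom of the bore, its top 67 mm below the mouth when free (0). Grows in m as the spindle's tip presses it down: 0.008 when the flange lies on the hub. Pushes up with 1.8 N at 0 and 9 N at 0.008, which lifts a released spindle some millimetres; travel 0.012.
- rack: Fixed wooden rack, foot 100 x 230 mm, two forks of steel prongs pointing to its own -x. Origin: on the table, midway between the two hanging places at its own y = +65 and -65 mm. Prong tops 140 mm above the table, 28 mm apart, 8 mm wide; tips turned up 8 mm in front of the flanges; posts behind are as high as the prongs.
- tamper: Steel tamper hanging in the other fork: plain round 24 mm stem, 44 mm flange 100 to 106 mm above its lower end (the origin), 34 mm ball knob on top, 138 mm tall, its knob 178 mm above the table: carry the spindle over or round it. Not to be used.
- bottle: Closed oil bottle, 60 mm diameter, 170 mm tall, loose on the table; origin at the centre of its underside.
- jar: Closed glass jar, 68 mm diameter, 80 mm tall, loose; origin at the centre of its underside.
- bowl: White bowl of kernels, 90 mm across, 45 mm tall, loose, between rack and press; origin at the centre of its underside.
Mind the look-alikes: they are no part of the job. What is shaped like the spindle but purple is not meant. What is shaped like the jar but turquoise is not meant.

How it is judged:
By the outcome, as a careful person would: the job done as asked, in the order asked, and still so for the second after the job is handed in, while the arm keeps its last pose, push and grip.
It also fails if it takes over 48 s, if anything falls off the work surface, if the arm or the gripper's body presses on something with over 40 N, if the wrist force passes 120 N, or if a joint passes its speed limit or range.

ROBOT

A 6-joint arm with a two-finger parallel gripper is mounted at the origin on the work surface. World frame = base frame: x ahead of the robot, y to its left, z up, the work surface at z = 0. Lengths are in m, angles in rad, forces in N, time in s.
With the tool pointing down it reaches from about 0.275 to 0.75 m from the base axis. Payload 10.2 kg.
Tool frame: the origin (TCP) lies on the centre line of the jaws, within the pads' length; the fingertips stand 25 mm ahead of it and the grasp point (between the pads) lies 6 mm ahead of it; y points along the fingers, x is the direction in which the jaws open and shut, and the axes are right-handed (so a half turn about y gives the same grasp; the last joint's range is limited). The gripper opens to 85 mm and grips with 20 to 120 N. Pads are 22 mm wide; open, the fingers measure 114 mm over their backs; the gripper's body (76 mm by 85 mm) begins 54 mm behind the grasp point. The pads swing forward as they close: fully open they stand 13 mm farther back than shut.
Start: joints at [-1.334, 0.313, 1.498, -0, 1.331, -0.223], TCP at [0.233, -0.47, 0.256] pointing down, gripper open.
Joint ranges: [-2.94, 2.94], [-0.97, 2.17], [0.19, 2.56], [-1.23, 4.37], [0.02, 3.11], [-2.88, 2.88]. Speed limits (rad/s): [2.39, 2.39, 3.01, 3.14, 3.14, 3.14].

INTERFACE

Orientations are given as a unit quaternion [x, y, z, w].
In Python, from bench import monitor, optics, bot, models gives the robot as it stands. The module is installed in compiled form; this text tells all that it offers.
- The arm moves only by the shell command python3 -m inch 'ROWS' [FORCE]. ROWS is JSON, a list of rows, each a list of 7 numbers: the shift along the tool's x, y, z in mm, then the turn, a rotation vector about the tool's x, y, z in rad, then the finger opening in mm, from 0 to 85.4. A call has 1 to 20 rows; each row shifts and turns the commanded pose from where the row before left it, along the tool's axes as they then stand; what a row does not reach is not made up. A row lasts 1/8 s, in which the tool goes at most 62.5 mm and 10.7 degrees, less where a joint would pass 70% of its speed; a pose out of reach is approached as far as the arm can. A call is refused whole if a number of a shift passes 62.5 or a number of a turn 0.188, either way. A call with a gripper value outside its range is refused whole. The fingers move at their own pace and stop on an object; FORCE is the grip in N (left out, the last holds). Time passes only in rows, so rows that do not move let the fingers close. It gives the time, the measured TCP pose, the force and the opening at its end, in the units of the state.
- monitor.state(): the state, without advancing time (a new reading comes with each control period).
- optics.camera(name): name is "side" or "top"; returns a dict with "color" (420x560x3 uint8, red, green, blue), "fx", "fy", "cx", "cy" (pixels), "position" and "orientation" of the camera in the world. Camera axes: x right, y down, z forward; pixel columns grow to the right and rows downward; lengths in m; the calibration is good to about 2 mm. A picture is of the moment at which its call begins. There is no depth.
- bot.close_job(): hands the job in, once; it reports no verdict.
Trained networks look in a picture, given as the dict that the camera call returned (one of the last four; its "shot" number tells which), for a name from the list of things; names that differ only in an ending like _2 or _b are one class to them, and where a whole thing is asked for, a point or a joint stands for the part that bears it (a point fixed in the world has none). Each returns a list of dicts, best first, with "score" (0 to 1); they miss things now and then, are a little off and sometimes report something else, mostly with a low value. They report only what shows in the picture. A call takes as long as a camera call. They do not tell look-alikes from the thing itself.
- models.cut_out(picture, thing): "mask" (420x560 bool, what is visible of it) and "position" ([column, row] in pixels, amid what is visible of it).
The state is a dict: "time": time; "joint_pos": joint angles; "joint_velocities": joint speeds; "joint_efforts": joint torques, N m; "tcp_pos": TCP position; "tcp_rot": TCP orientation; "ft_force": force on the tool from outside, world axes, zero at the start; "wrist_torque": the same for the moment, N m; "width": finger opening in m.
Only numpy, scipy, OpenCV 4.12 (cv2) and the standard library are available. Lean on these libraries where they do the work, as an engineer would, in place of code of your own. Each camera call takes 0.05 s, during which the arm holds its last target. There are 200 camera calls.

## Working session

There is one attempt and no reset: what is moved stays moved. The work goes in short steps, Python scripts to look and compute and a shell command to move; the robot and the scene stay as the last step left them, time stands still between calls to the robot, and variables do not carry over. Pictures are saved under pics/ and viewed, about 8 in all and at most 12, crops included, and the job is handed in when it is done.

```bash
mkdir -p pics; cat > h.py <<'E'
import numpy as np, cv2
from scipy.spatial.transform import Rotation as R
from bench import monitor, optics, bot, models
def ray(c,uv):
    d=np.array([(uv[0]-c["cx"])/c["fx"],(uv[1]-c["cy"])/c["fy"],1.])
    return np.array(c["position"]),R.from_quat(c["orientation"]).apply(d)
def at_z(c,uv,z):
    p,d=ray(c,uv); return p+d*(z-p[2])/d[2]
def proj(c,P):
    q=R.from_quat(c["orientation"]).inv().apply(np.atleast_2d(P)-np.array(c["position"]))
    return np.c_[q[:,0]/q[:,2]*c["fx"]+c["cx"],q[:,1]/q[:,2]*c["fy"]+c["cy"]]
def save(c,n,box=None,s=1):
    im=c["color"][:,:,::-1]
    if box: im=im[box[1]:box[3],box[0]:box[2]]
    cv2.imwrite(n,cv2.resize(im,None,fx=s,fy=s,interpolation=cv2.INTER_CUBIC))
E
python3 - <<'E'
from h import *
a=optics.camera("top"); b=optics.camera("side")
for n,c in(("top",a),("side",b)):
    print(n,c["fx"],c["cx"],c["cy"],np.round(c["position"],3),np.round(R.from_quat(c["orientation"]).as_matrix(),3).tolist())
    for t in["spindle","spindle_flange","spindle_head","hub_mouth","mill","rack","tamper","bottle","jar","bowl"]:
        try: print(t,[(round(r["score"],2),np.round(r["position"]).tolist(),int(r["mask"].sum())) for r in models.cut_out(c,t)])
        except Exception as e: print(t,e)
im=np.hstack([a["color"],b["color"]])[:,:,::-1]
cv2.imwrite("pics/0t.png",a["color"][:,:,::-1]);cv2.imwrite("pics/0s.png",b["color"][:,:,::-1])
s=monitor.state();print(s)
E
```

```text
top 450.9545934511004 286.30115155545496 202.8563860022 [0.409 0.079 1.309] [[0.012, -0.997, 0.081], [-1.0, -0.012, 0.001], [-0.0, -0.081, -0.997]]
spindle [(0.73, [250.0, 236.0], 206), (0.48, [227.0, 200.0], 225)]
spindle_flange [(0.75, [228.0, 200.0], 256), (0.51, [246.0, 238.0], 192)]
spindle_head [(0.72, [250.0, 236.0], 228), (0.71, [228.0, 202.0], 225)]
hub_mouth [(0.85, [423.0, 202.0], 3924)]
mill [(0.57, [421.0, 199.0], 3964)]
rack [(0.81, [257.0, 191.0], 2169)]
tamper [(0.67, [277.0, 200.0], 246)]
bottle [(0.83, [322.0, 144.0], 498)]
jar [(0.8, [207.0, 266.0], 530), (0.73, [169.0, 258.0], 585)]
bowl [(0.74, [326.0, 198.0], 776)]
side 487.07100993065393 284.6746993999357 208.55287812691182 [0.452 0.939 0.773] [[-0.994, -0.076, 0.075], [-0.106, 0.593, -0.798], [0.016, -0.801, -0.598]]
spindle [(0.96, [336.0, 263.0], 632)]
spindle_flange [(0.9, [292.0, 252.0], 670), (0.83, [335.0, 262.0], 652)]
spindle_head [(0.84, [291.0, 252.0], 658), (0.83, [334.0, 262.0], 664)]
hub_mouth [(0.95, [300.0, 162.0], 2957)]
mill [(0.57, [300.0, 162.0], 2963)]
rack [(0.78, [278.0, 282.0], 3801)]
tamper [(0.76, [301.0, 214.0], 528)]
bottle [(0.61, [227.0, 204.0], 1320)]
jar [(0.83, [366.0, 372.0], 1874), (0.75, [379.0, 323.0], 1472)]
bowl []
{'time': 1.1, 'joint_pos': array([-1.33440745e+00,  3.12949442e-01,  1.49772445e+00,  2.01070650e-05,
        1.33102530e+00, -2.23424637e-01]), 'joint_velocities': array([-0.00034975, -0.00016427,  0.00164905, -0.00061861,  0.00073336,
        0.00016604]), 'joint_efforts': array([ 2.96000007e-04, -4.12167621e+01, -2.59896201e+01, -1.48609561e-04,
        5.29064419e-04, -2.69907915e-06]), 'tcp_pos': array([ 0.23296555, -0.47047548,  0.25625965]), 'tcp_rot': array([-0.60075493,  0.37292385, -0.37287994,  0.60081767]), 'ft_force': array([ 0.40836935,  0.06158944, -1.46467602]), 'wrist_torque': array([-0.02426044,  0.02585612,  0.04238688]), 'width': 0.08536738555295079}
```

View pictures.

View pics/0t.png

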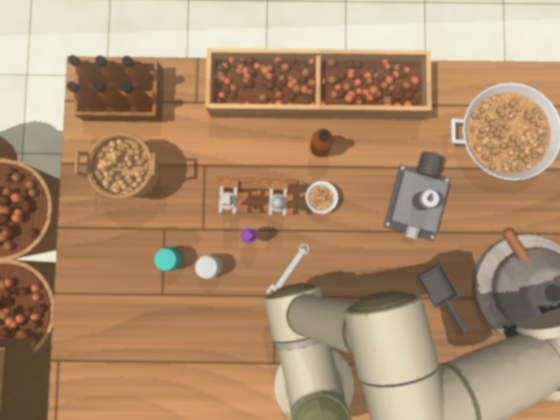

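View pics/0s.png

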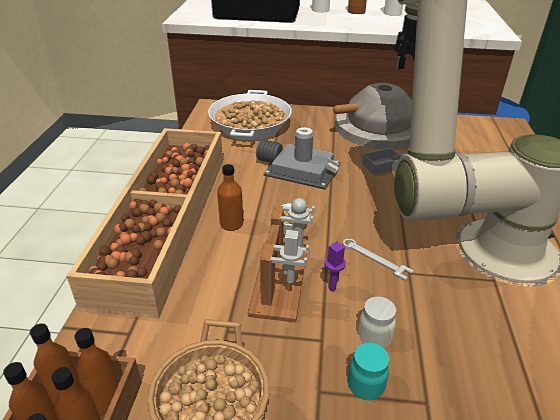

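```bash
python3 - <<'E'
from h import *
a=cv2.imread("pics/0t.png");b=cv2.imread("pics/0s.png")
def cr(im,x,y,w,h,s): return cv2.resize(im[y:y+h,x:x+w],(w*s,h*s),interpolation=cv2.INTER_CUBIC)
t=np.hstack([cr(a,205,170,80,60,5),cr(a,382,170,80,60,5)])
u=np.hstack([cr(b,250,190,80,60,5),cr(b,262,120,80,60,5)])
cv2.imwrite("pics/1.png",np.vstack([t,u]))
E
```

```text
(no output)
```

View pics/1.png

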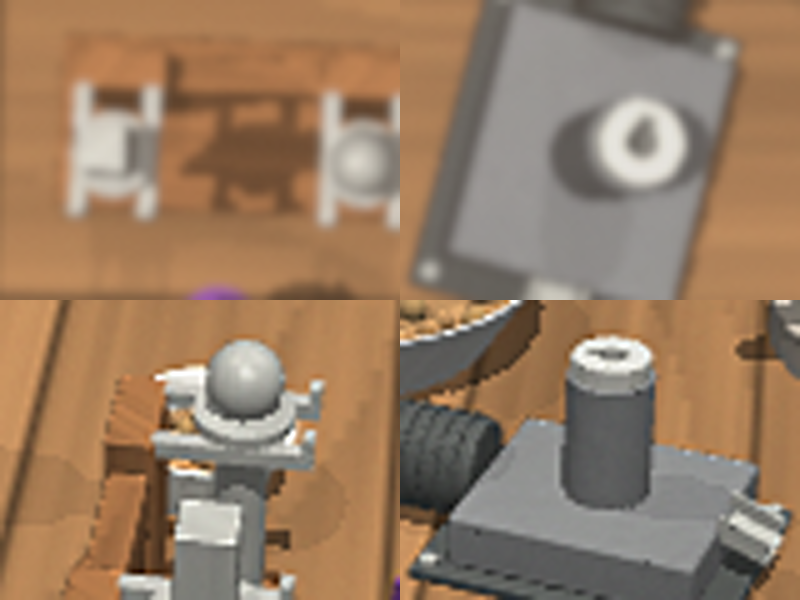

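```bash
python3 - <<'E'
from h import *
a=optics.camera("top");b=optics.camera("side")
np.savez("cams.npz",**{k+n:c[k] for n,c in(("t",a),("s",b)) for k in("color","fx","fy","cx","cy","position","orientation")})
for c,uv,z in((a,(226.2,201),.19),(b,(292,234.4),.19),(a,(277.6,202),.178),(a,(430.4,198.4),.13),(b,(304.4,131.4),.13),(a,(326,198),.045),(a,(322,144),.17)):
    print(np.round(at_z(c,uv,z),4))
g=cv2.cvtColor(a["color"],cv2.COLOR_RGB2GRAY);h=cv2.cvtColor(b["color"],cv2.COLOR_RGB2GRAY)
print(g[188:214,216:240]);print(h[225:262,280:304])
def cr(im,x,y,w,hh,s): return cv2.resize(im[y:y+hh,x:x+w],(w*s,hh*s),interpolation=cv2.INTER_LANCZOS4)
cv2.imwrite("pics/2.png",np.hstack([cr(a["color"],214,186,26,30,15),cr(b["color"],278,224,26,30,15)])[:,:,::-1])
# gearbox: lines
l=cv2.createLineSegmentDetector().detect(cv2.resize(g,None,fx=3,fy=3,interpolation=cv2.INTER_CUBIC))[0][:,0]/3
for q in l:
    L=np.hypot(q[2]-q[0],q[3]-q[1])
    if L>12 and 380<q[0]<465 and 150<q[1]<250 or (L>10 and 210<q[0]<300 and 175<q[1]<220): print(np.round(q,1),"yaw",round(float(np.arctan2(-(q[2]-q[0]),-(q[3]-q[1]))),3))
E
```

```text
[0.5028 0.2303 0.19  ]
[0.5032 0.2398 0.19  ]
[0.5028 0.1024 0.178 ]
[ 0.5211 -0.2976  0.13  ]
[ 0.5164 -0.2859  0.13  ]
[ 0.5268 -0.0309  0.045 ]
[ 0.654  -0.0091  0.17  ]
[[131 132 142 162 186 198 183 143 104  89  85  86  87  89  90  93 108 145
  182 194 178 136  95  80]
 [130 131 141 163 189 199 183 139  98  79  77  76  75  76  77  80  99 144
  188 200 180 133  91  76]
 [131 129 140 162 189 200 184 144 106  88  82  81  81  79  78  79  98 144
  190 201 178 130  88  75]
 [131 130 139 163 190 201 186 152 126 116 112 111 108 102  96  92 107 147
  190 200 178 130  90  81]
 [132 133 141 166 194 203 190 166 155 157 158 158 155 146 136 128 129 157
  191 201 180 135 104  96]
 [133 134 144 169 196 206 197 185 183 188 191 191 187 182 173 166 159 168
  191 199 181 143 118 114]
 [133 132 141 166 194 205 202 198 199 202 203 203 200 193 184 179 173 170
  179 186 174 143 126 124]
 [132 130 136 159 186 203 204 204 205 206 207 207 204 191 169 160 158 156
  157 163 153 135 125 124]
 [132 129 134 153 180 201 206 208 207 209 211 212 208 187 149 130 134 138
  138 139 132 123 119 120]
 [133 131 137 155 
[... 5358 characters left out ...]
146 150 125 145 128 124 123 159 162 159 214 220 217
  215 212 210 211 213 195]]
[236.7 194.7 238.  181. ] yaw -0.098
[286.3 195.9 288.1 184. ] yaw -0.151
[269.5 188.1 268.2 214.4] yaw 3.094
[219.9 187.  218.3 211.9] yaw 3.078
[417.1 167.6 420.7 154.9] yaw -0.273
[443.3 180.9 406.  170.5] yaw 1.3
[422.7 151.2 434.9 152.2] yaw -1.658
[404.7 171.  391.9 219.1] yaw 2.881
[445.1 196.  448.2 182.7] yaw -0.227
[420.8 228.4 434.5 232.2] yaw -1.841
[435.6 231.8 442.2 206.2] yaw -0.254
[392.5 220.3 407.7 224.5] yaw -1.844
[445.6 166.8 478.1 167.1] yaw -1.582
[241.5 188.2 260.6 188.1] yaw -1.564
[448.9 192.3 445.2 206. ] yaw 2.882
[440.6 231.1 491.5 231.4] yaw -1.578
[385.1 218.2 390.1 199.4] yaw -0.26
```

View pics/2.png

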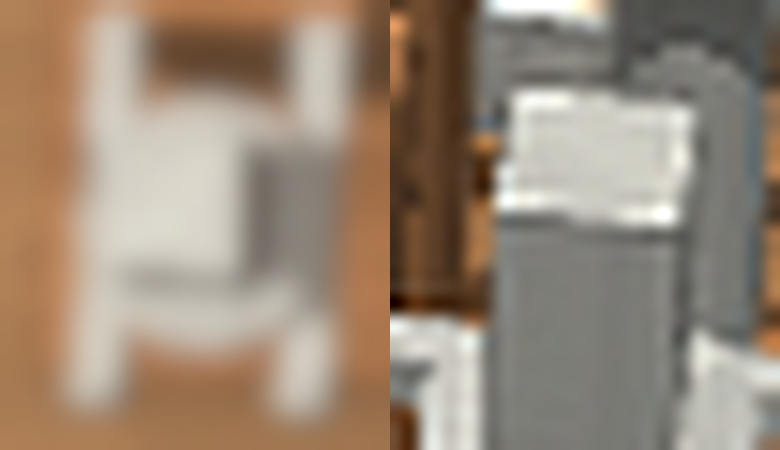

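```bash
python3 - <<'E'
from h import *
z=np.load("cams.npz")
cam=lambda n:{k:z[k+n] for k in("color","fx","fy","cx","cy","position","orientation")}
a,b=cam("t"),cam("s")
s=monitor.state();M=R.from_quat(s["tcp_rot"]).as_matrix();print(np.round(M,3),s["time"])
print("side tcp,tip",proj(b,[s["tcp_pos"],s["tcp_pos"]+.025*M[:,1]]),"top",proj(a,[s["tcp_pos"]]))
cs=np.array([(120,90),(302,107),(288,220),(110,210)])/15-.47+[278,224]
W=np.array([at_z(b,p,.19) for p in cs]);print(np.round(W,4),W.mean(0))
for i in range(4):
    d=W[(i+1)%4]-W[i];print(np.linalg.norm(d),np.arctan2(d[1],d[0]))
save(b,"pics/3.png",(350,0,470,90),5)
E
```

```text
[[ 0.444 -0.     0.896]
 [-0.896  0.     0.444]
 [-0.    -1.    -0.   ]] 1.2
side tcp,tip [[407.93957952  69.16822123]
 [406.51483256  77.43419137]] top [[525.01710741 319.3524566 ]]
[[0.5167 0.227  0.19  ]
 [0.4936 0.2274 0.19  ]
 [0.4935 0.2496 0.19  ]
 [0.5155 0.2504 0.19  ]] [0.5048394  0.23861386 0.19      ]
0.023102229296162326 3.120769907000024
0.022144371610093156 1.5774567898050438
0.02203527300559781 0.03860017272085052
0.023507236246819305 -1.5186247762677654
```

View pics/3.png

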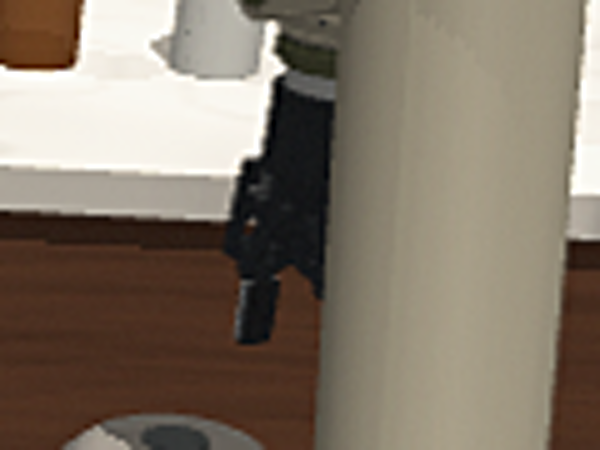

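```bash
python3 -m inch '[[0,-13,0,0,0.15,0,85],[0,-13,0,0,0.15,0,85],[0,-13,0,0,0.15,0,85],[-47,0,18.6,0,0,0,85],[-47,0,18.6,0,0,0,85],[-47,0,18.6,0,0,0,85],[-47,0,18.6,0,0,0,85],[-47,0,18.6,0,0,0,85],[-47,0,18.6,0,0,0,85],[-47,0,18.6,0,0,0,85],[-47,0,18.6,0,0,0,85],[-47,0,18.6,0,0,0,85],[-47,0,18.6,0,0,0,85],[-47,0,18.6,0,0,0,85],[-47,0,18.6,0,0,0,85],[-47,0,18.6,0,0,0,85],[-47,0,18.6,0,0,0,85],[-45,0,18.6,0,0,0,85]]' 40
```

```text
time: 3.45
tcp_pos: [0.5054, 0.237, 0.2953]
tcp_rot: [-0.502, 0.497, -0.498, 0.503]
ft_force: [0.7, -1.4, 0.4]
width: 0.0849
```

```bash
python3 -m inch '[[0,0,0,0,0,0,85]]'; python3 - <<'E'
from h import *
s=monitor.state();M=R.from_quat(s["tcp_rot"]).as_matrix();print(np.round(M,3),s["time"],s["tcp_pos"],s["ft_force"],s["joint_pos"])
b=optics.camera("side")
P=s["tcp_pos"];print(proj(b,[P+.012*M[:,1]+k*.0425*M[:,0] for k in(-1,1)]), proj(b,[[.505,.235,.19]]))
save(b,"pics/4.png",(210,110,370,330),3.5 and 2.7)
E
```

```text
time: 3.58
tcp_pos: [0.5053, 0.2375, 0.2944]
tcp_rot: [0.503, -0.497, 0.496, -0.503]
ft_force: [0.3, -1.0, -0.1]
width: 0.0851
[[ 0.013 -0.001  1.   ]
 [-1.     0.     0.013]
 [-0.    -1.    -0.001]] 3.575 [0.50525032 0.23746923 0.2944258 ] [ 0.2549833  -0.96505667 -0.14824591] [2.29370460e-01 3.64199580e-01 1.32757477e+00 3.22996569e-04
 1.45075249e+00 1.78711441e+00]
[[290.28125829 207.38470433]
 [294.17503961 179.87429565]] [[291.29383493 232.71192777]]
```

View pics/4.png

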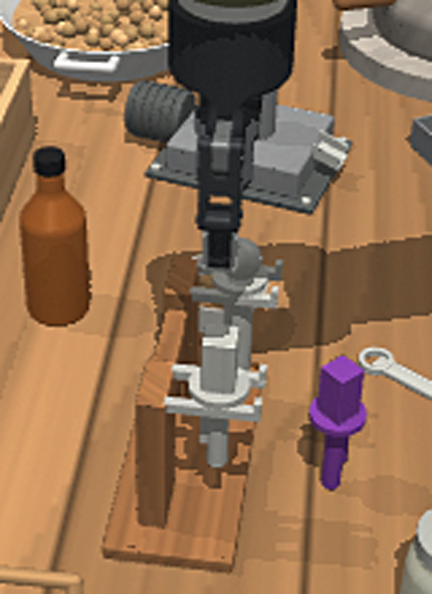

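```bash
python3 -m inch '[[0,29,0,0,0,0,85],[0,29,0,0,0,0,85],[0,29,0,0,0,0,85],[0,20,0,0,0,0,85],[0,9,0,0,0,0,70],[0,0,0,0,0,0,50],[0,0,0,0,0,0,36],[0,0,0,0,0,0,28]]' 40; python3 -m inch '[[0,0,0,0,0,0,20],[0,0,0,0,0,0,15],[0,0,0,0,0,0,10],[0,0,0,0,0,0,10]]' 100
```

```text
time: 4.62
tcp_pos: [0.5053, 0.2352, 0.18]
tcp_rot: [-0.502, 0.497, -0.498, 0.503]
ft_force: [0.2, 0.5, -0.6]
width: 0.028
time: 5.12
tcp_pos: [0.5053, 0.2353, 0.1802]
tcp_rot: [-0.502, 0.497, -0.498, 0.503]
ft_force: [-0.7, 0.3, 6.2]
width: 0.0226
```

```bash
python3 - <<'E'
from h import *
b=optics.camera("side")
save(b,"pics/5.png",(220,130,350,310),3.2)
s=monitor.state();print(s["tcp_pos"],s["ft_force"],s["width"],s["time"])
E
```

```text
[0.50532232 0.23535831 0.18015111] [-1.3468238   1.28639013  5.11022292] 0.022737759276666353 5.175
```

View pics/5.png

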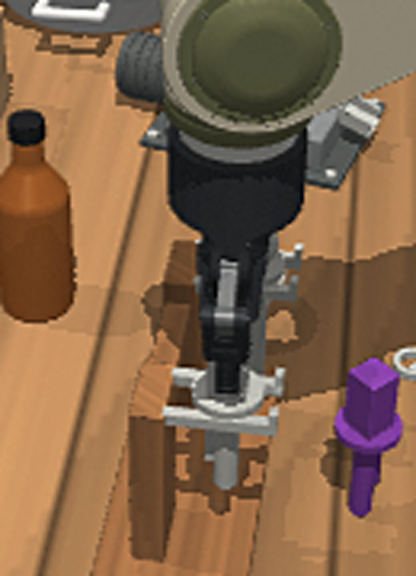

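```bash
python3 -m inch '[[0,-5,0,0,0,0,10],[0,-10,0,0,0,0,10],[0,-15,0,0,0,0,10],[0,-25,0,0,0,0,10],[0,-30,0,0,0,0,10],[0,-30,0,0,0,0,10],[0,-25,0,0,0,0,10],[0,-10,0,0,0,0,10],[0,0,0,0,0,0,10]]'; python3 - <<'E'
from h import *
b=optics.camera("side")
save(b,"pics/6.png",(220,70,350,250),3.2)
s=monitor.state();print(s["tcp_pos"],s["ft_force"],s["wrist_torque"],s["width"],s["time"])
E
```

```text
time: 6.3
tcp_pos: [0.505, 0.2352, 0.3295]
tcp_rot: [-0.502, 0.497, -0.498, 0.503]
ft_force: [0.5, -0.5, -4.5]
width: 0.0226
[0.50489394 0.23514377 0.3286424 ] [-0.54800126 -0.02353519 -4.26122768] [-0.01347291 -0.01136823  0.03318993] 0.022746944756348073 6.35
```

View pics/6.png

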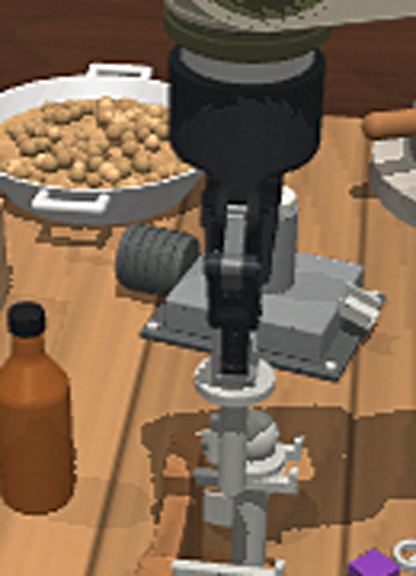

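```bash
python3 -m inch '[[20,0,0,0,0,0,10],[40,0,0.5,0,0,0,10],[44,0,0.5,0,0,0,10],[44,0,0.5,0,0,0,10],[44,0,0.5,0,0,0,10],[44,0,0.5,0,0,0,10],[44,0,0.5,0,0,0,10],[44,0,0.5,0,0,0,10],[44,0,0.5,0,0,0,10],[44,0,0.5,0,0,0,10],[44,0,0.5,0,0,0,10],[40,0,0.5,0,0,0,10],[30,0,0.5,0,0,0,10],[0,0,0,0,0.131,0,10],[0,0,0,0,0.131,0,10],[0,30,0,0,0,0,10],[0,28,0,0,0,0,10],[0,0,0,0,0,0,10]]'; python3 - <<'E'
from h import *
s=monitor.state();P=s["tcp_pos"];M=R.from_quat(s["tcp_rot"]).as_matrix();print(P,s["ft_force"],s["width"],s["time"],np.arctan2(M[1,0],M[0,0])+np.pi/2)
b=optics.camera("side");a=optics.camera("top")
off=np.array([0,0,-.115])
H=[.518,-.291,.13]
print("pred side tip,flange,hub",proj(b,[P+off,P+off+[0,0,.075],H]),"top",proj(a,[P+off,H]))
cv2.imwrite("pics/7s.png",b["color"][:,:,::-1]);cv2.imwrite("pics/7t.png",a["color"][:,:,::-1])
c=cv2.resize(b["color"][70:200,250:350],None,fx=4.5,fy=4.5,interpolation=cv2.INTER_CUBIC)
d=cv2.resize(a["color"][150:240,390:460],(455,585),interpolation=cv2.INTER_CUBIC)
cv2.imwrite("pics/7.png",np.hstack([c,d[:,:340]])[:,:,::-1])
E
```

```text
time: 8.6
tcp_pos: [0.5148, -0.2908, 0.2689]
tcp_rot: [-0.433, 0.561, -0.557, 0.432]
ft_force: [-0.3, -0.4, -4.0]
width: 0.0226
[ 0.51483984 -0.29084491  0.26891626] [-0.29779875 -0.36197892 -3.95059643] 0.022625198262805117 8.6 -0.25293170375341667
pred side tip,flange,hub [[305.42495218 122.91537127]
 [306.58705153  97.67436532]
 [303.95486593 130.51911058]] top [[430.75012324 199.94819431]
 [427.88816618 199.54790914]]
```

View pics/7.png

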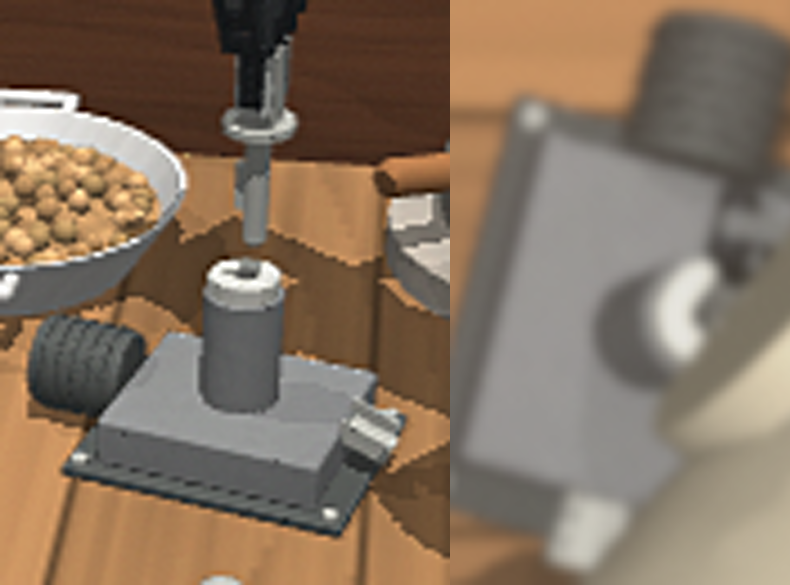

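```bash
python3 - <<'E'
from h import *
from scipy.optimize import minimize
z=np.load("cams.npz")
cam=lambda n:{k:z[k+n] for k in("color","fx","fy","cx","cy","position","orientation")}
th=np.linspace(0,2*np.pi,120,endpoint=False)
def circ(x,y,zz,r): return np.c_[x+r*np.cos(th),y+r*np.sin(th),np.full(th.shape,zz)]
from scipy.ndimage import map_coordinates
for n,x0 in(("t",(.52,-.297)),("s",(.517,-.289))):
    c=cam(n);g=cv2.cvtColor(c["color"],cv2.COLOR_RGB2GRAY).astype(float)
    f=lambda P:map_coordinates(g,proj(c,P)[:,::-1].T,order=1)
    for r in(.0255,.0245):
        cost=lambda p:-np.clip(f(circ(*p,.13,r-.003))-f(circ(*p,.13,r+.003)),-20,100).mean()
        best=min(((cost((x0[0]+i*.001,x0[1]+j*.001)),x0[0]+i*.001,x0[1]+j*.001) for i in range(-9,10) for j in range(-9,10)))
        print(n,r,best,proj(c,[[best[1],best[2],.13]]))
b=cam("s");g=cv2.cvtColor(cv2.imread("pics/7s.png"),cv2.COLOR_BGR2GRAY)
print(g[98:128,296:316])
print(g[124:142,292:316])
E
```

```text
t 0.0255 (np.float64(-55.210846100168595), 0.522, -0.294) [[429.01056921 198.04441942]]
t 0.0245 (np.float64(-64.51422350176732), 0.522, -0.295) [[429.3915186  198.04897849]]
s 0.0255 (np.float64(-45.586937862038106), 0.517, -0.29) [[304.2828396  130.70745123]]
s 0.0245 (np.float64(-64.39253407191458), 0.518, -0.291) [[303.95486593 130.51911058]]
[[ 50  51  45  58 114 193 234 145 119 101  96  85  87 103 133 200 207 209
  174 108]
 [ 51  50  48  67 104 116 119 142 193 207 200 202 203 197 190 169 161 128
  119  72]
 [ 54  53  51  48  59  95 121 127 126 127 128 128 131 132  82 120 128 129
   93  51]
 [ 53  53  52  51  48  49  65  76 105 116 131 134 136 139 118  94  90  56
   44  47]
 [ 50  51  51  52  50  52  49  47  58  77  79  80  80  84  61  45  45  45
   48  49]
 [ 46  47  49  49  50  50  48  46  62  80  82  83  82  86  70  51  49  51
   50  52]
 [ 64  63  65  32  39  44  42  44  64  79  86  85  82  85  52  43  47  46
   48  49]
 [122 124 126 128 128 127 132 116  93  84  83  84  82  82  94  72  69  70
   68  66]
 [124 124 126 124 123 124 107 102  86  80  84  84  82  78 140 155 156 1
[... 2918 characters left out ...]
65  59 108 138 127 125 135 138 137 141 143 142 142 143 145 135 135
  130 113 154  90  77  86]
 [ 65  64  62  62 118 152 133 139 143 140 145 147 146 147 147 149 140 141
  131 146 126  84  78  87]
 [ 65  65  64  62  71 102 149 157 144 148 149 151 150 150 150 149 125 143
  147 113  83  79  81  88]
 [ 63  66  63  67  74  78  82 102 112 151 155 157 149 148 148 140 131  68
   80  83  80  81  83  88]
 [ 63  63  74  69  77  82  82  85  87  89  85  86  85  87  89  91  91  85
   86  85  81  81  83  87]
 [ 62  72  75  69  78  85  85  88  87  90  91  93  94  94  95  91  91  90
   88  87  81  82  82  88]
 [ 71  72  74  69  79  85  89  90  92  93  94  95  95  97  95  94  93  90
   88  86  79  82  84  88]]
```

```bash
python3 -m inch '[[-1.2,10,4.6,0,0,0,10],[0,8.5,0,0,0,0,10],[0,0,0,0,0,0,10]]'; python3 - <<'E'
from h import *
s=monitor.state();P=s["tcp_pos"];print(P,s["ft_force"],s["wrist_torque"],s["time"])
b=optics.camera("side")
T=P-[0,0,.115]
print("pred",proj(b,[T,T+[0,0,.02],T+[0,0,.075]]).round(1).tolist(),"hub",proj(b,[[.518,-.291,.13]]).round(1))
# earlier lift check
Q=np.array([.5049,.2351,.3287-.115+.078]);print("lift flange pred",proj(b,[Q]),"saw 292.9,188.4")
cv2.imwrite("pics/8s.png",b["color"][:,:,::-1])
cv2.imwrite("pics/8.png",cv2.resize(b["color"][90:150,275:335],(600,600),interpolation=cv2.INTER_LANCZOS4)[:,:,::-1])
E
```

```text
time: 9.07
tcp_pos: [0.5208, -0.2905, 0.252]
tcp_rot: [-0.433, 0.559, -0.558, 0.433]
ft_force: [-0.2, -0.6, -3.5]
width: 0.0231
[ 0.52079841 -0.29050964  0.25195278] [-0.23527949 -0.62382534 -3.46957993] [-0.00494043  0.07587417 -0.01922163] 9.075
pred [[303.0, 128.3], [303.3, 121.8], [304.1, 103.5]] hub [[304.  130.5]]
lift flange pred [[292.75939915 187.99177778]] saw 292.9,188.4
```

View pics/8.png

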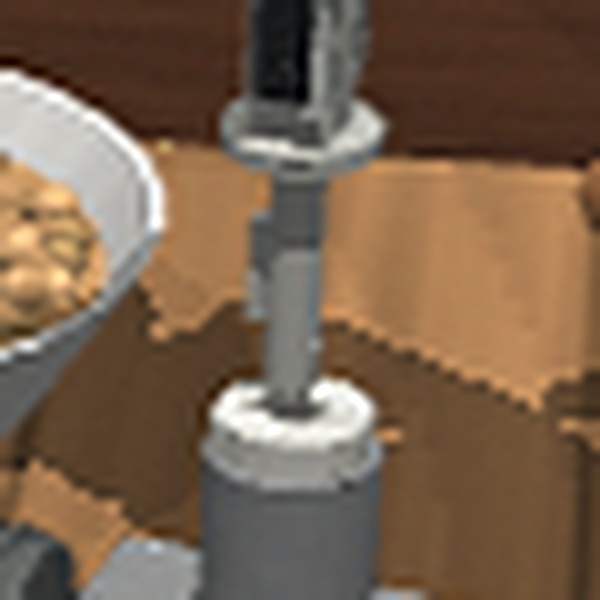

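```bash
python3 -m inch '[[0.7,2,-0.8,0,0,0,10],[0,3,0,0,0,0,10],[0,3,0,0,0,0,10],[0,1.5,0,0,0,0,10],[0,0,0,0,0,0,10]]';  python3 -c "
from h import *
s=monitor.state();print(s['tcp_pos'],s['ft_force'],s['wrist_torque'],s['time'])"
```

```text
time: 9.75
tcp_pos: [0.52, -0.2914, 0.2434]
tcp_rot: [0.433, -0.559, 0.559, -0.433]
ft_force: [0.5, 0.2, -4.2]
width: 0.0229
[ 0.51999781 -0.29137064  0.24337746] [ 0.53270335  0.22229949 -4.19701163] [-0.30638522  0.0892768   0.01268926] 9.75
```

```bash
python3 -m inch '[[0,1.5,0,0,0,0,10],[0,1.5,0,0,0,0,10],[0,1,0,0,0,0,10],[0,0,0,0,0,0,10]]';  python3 -c "
from h import *
s=monitor.state();print(s['tcp_pos'],s['ft_force'],s['wrist_torque'],s['time'])"
```

```text
time: 10.25
tcp_pos: [0.5199, -0.2923, 0.2396]
tcp_rot: [0.434, -0.558, 0.56, -0.432]
ft_force: [-1.6, -7.2, 0.1]
width: 0.0228
[ 0.51992027 -0.29229555  0.23957324] [-1.62347237 -7.18450036  0.07261547] [-1.59125444  0.32056499 -0.02678294] 10.25
```

```bash
python3 -m inch '[[1.2,0,0.1,0,0,0,10],[0.8,0,0,0,0,0,10],[0,0,0,0,0,0,10]]';  python3 -c "
from h import *
s=monitor.state();print(s['tcp_pos'],s['ft_force'],s['wrist_torque'],s['time'])"
```

```text
time: 10.62
tcp_pos: [0.5196, -0.293, 0.239]
tcp_rot: [-0.433, 0.559, -0.559, 0.433]
ft_force: [0.1, -1.5, -4.3]
width: 0.0225
[ 0.51962378 -0.29302602  0.23895153] [ 0.14567524 -1.45237863 -4.26500958] [-0.631407   -0.00698822 -0.01524926] 10.625
```

```bash
python3 -m inch '[[0.8,1,0.2,0,0,0,10],[0,2,0,0,0,0,10],[0,2,0,0,0,0,10],[0,0,0,0,0,0,10]]';  python3 -c "
from h import *
s=monitor.state();print(s['tcp_pos'],s['ft_force'],s['wrist_torque'],s['time'])"
```

```text
time: 11.12
tcp_pos: [0.5196, -0.2938, 0.2339]
tcp_rot: [-0.433, 0.559, -0.559, 0.433]
ft_force: [-0.4, 0.2, -3.4]
width: 0.0228
[ 0.51955036 -0.29375397  0.23394834] [-0.42436036  0.24909741 -3.40829008] [-0.01313456 -0.03634023 -0.05053584] 11.125
```

```bash
python3 -m inch '[[0,3,0,0,0,0,10],[0,3,0,0,0,0,10],[0,2.5,0,0,0,0,10],[0,0,0,0,0,0,10]]'; python3 -c "
from h import *
s=monitor.state();print(s['tcp_pos'],s['ft_force'],s['wrist_torque'],s['time'])";  python3 -m inch '[[0,1,0,0,0,0,10],[0,1,0,0,0,0,10],[0,1,0,0,0,0,10],[0,1,0,0,0,0,10],[0,0,0,0,0,0,10]]';  python3 -c "
from h import *
s=monitor.state();print(s['tcp_pos'],s['ft_force'],s['wrist_torque'],s['time'])"
```

```text
time: 11.62
tcp_pos: [0.5195, -0.2939, 0.2256]
tcp_rot: [-0.433, 0.559, -0.559, 0.433]
ft_force: [-0.5, -0.1, -3.0]
width: 0.0229
[ 0.51954774 -0.29391407  0.22555149] [-0.47916352 -0.12324005 -2.97360635] [ 0.00489705 -0.01026655 -0.00846827] 11.625
time: 12.25
tcp_pos: [0.5196, -0.2939, 0.2217]
tcp_rot: [-0.433, 0.559, -0.559, 0.433]
ft_force: [0.0, -0.7, -2.7]
width: 0.0226
[ 0.51959487 -0.29393399  0.22168188] [ 0.00733395 -0.65970384 -2.73250256] [0.02304223 0.02690781 0.03423398] 12.25
```

```bash
python3 -m inch '[[0,1,0,0,0,0,10],[0,1,0,0,0,0,10],[0,1.5,0,0,0,0,10],[0,1.5,0,0,0,0,10],[0,0,0,0,0,0,10]]';  python3 -c "
from h import *
s=monitor.state();print(s['tcp_pos'],s['ft_force'],s['wrist_torque'],s['time'])"
```

```text
time: 12.88
tcp_pos: [0.5196, -0.2939, 0.2166]
tcp_rot: [-0.433, 0.559, -0.559, 0.433]
ft_force: [-0.5, -0.7, -3.3]
width: 0.0229
[ 0.51958351 -0.29391507  0.21663278] [-0.53955958 -0.69540047 -3.2575572 ] [-0.06029708  0.01291865  0.00525785] 12.875
```

```bash
python3 -m inch '[[0,3,0,0,0,0,10],[0,4,0,0,0,0,10],[0,4,0,0,0,0,10],[0,4,0,0,0,0,10],[0,4,0,0,0,0,10],[0,4,0,0,0,0,10],[0,4,0,0,0,0,10],[0,4,0,0,0,0,10],[0,3,0,0,0,0,10],[0,2,0,0,0,0,10],[0,0,0,0,0,0,10]]' 120;  python3 -c "
from h import *
s=monitor.state();print(s['tcp_pos'],s['ft_force'],s['wrist_torque'],s['time'])"
```

```text
time: 14.25
tcp_pos: [0.5196, -0.2939, 0.1807]
tcp_rot: [-0.433, 0.559, -0.559, 0.433]
ft_force: [0.8, -0.8, -2.8]
width: 0.0228
[ 0.51959547 -0.29394351  0.18068572] [ 0.76874238 -0.8304772  -2.80521889] [ 0.01618996 -0.01391699  0.01388878] 14.25
```

Now press against the spring, gently.

```bash
python3 -m inch '[[0,1.5,0,0,0,0,10],[0,1.5,0,0,0,0,10],[0,1.5,0,0,0,0,10],[0,1.5,0,0,0,0,10],[0,1,0,0,0,0,10],[0,0,0,0,0,0,10]]';python3 -m inch '[[0,1,0,0,0,0,10],[0,1,0,0,0,0,10],[0,0,0,0,0,0,10]]';python3 -m inch '[[0,1,0,0,0,0,10],[0,0,0,0,0,0,10]]'
```

```text
time: 15.0
tcp_pos: [0.5197, -0.294, 0.174]
tcp_rot: [0.433, -0.559, 0.559, -0.433]
ft_force: [-1.0, 0.4, 2.3]
width: 0.0227
time: 15.38
tcp_pos: [0.5197, -0.294, 0.172]
tcp_rot: [0.433, -0.559, 0.559, -0.433]
ft_force: [-0.7, 1.2, 3.8]
width: 0.0226
time: 15.62
tcp_pos: [0.5197, -0.294, 0.1709]
tcp_rot: [0.433, -0.559, 0.559, -0.433]
ft_force: [-0.2, 0.5, 5.2]
width: 0.0225
```

```bash
python3 -m inch '[[0,1,0,0,0,0,10],[0,0,0,0,0,0,10]]';python3 -m inch '[[0,0.7,0,0,0,0,10],[0,0,0,0,0,0,10]]'
```

```text
time: 15.88
tcp_pos: [0.5197, -0.294, 0.1703]
tcp_rot: [0.433, -0.559, 0.559, -0.433]
ft_force: [-0.9, 2.4, 8.0]
width: 0.0226
time: 16.12
tcp_pos: [0.5197, -0.294, 0.1703]
tcp_rot: [0.433, -0.559, 0.559, -0.433]
ft_force: [-2.5, 3.0, 12.3]
width: 0.0224
```

```bash
python3 -m inch '[[0,1,0,0,0,0,10],[0,0,0,0,0,0,10],[0,0,0,0,0,0,10]]'; python3 - <<'E'
from h import *
b=optics.camera("side")
cv2.imwrite("pics/9.png",cv2.resize(b["color"][90:180,255:345],(600,600),interpolation=cv2.INTER_LANCZOS4)[:,:,::-1])
s=monitor.state();print(s["tcp_pos"],s["ft_force"],s["wrist_torque"],s["time"])
E
```

```text
time: 16.5
tcp_pos: [0.5197, -0.294, 0.1703]
tcp_rot: [0.433, -0.558, 0.559, -0.433]
ft_force: [-6.1, 4.1, 18.5]
width: 0.0227
[ 0.51975066 -0.29400346  0.17024663] [-5.44641971  3.55288369 18.79641051] [0.84275741 0.96481295 0.05446037] 16.55
```

View pics/9.png

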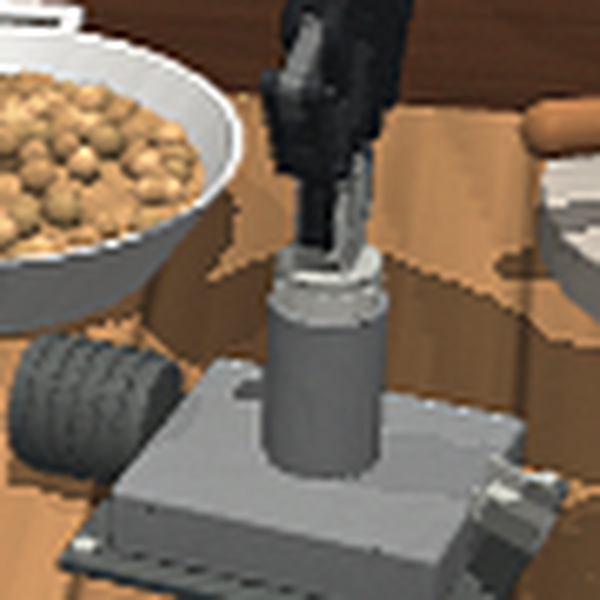

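```bash
python3 - <<'E'
from h import *
b=optics.camera("side");save(b,"pics/10.png")
E
```

```text
(no output)
```

View pics/10.png

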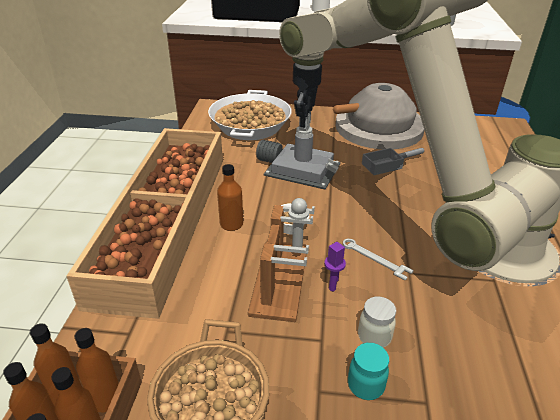

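```bash
python3 -c "
from h import *
print(bot.close_job()); s=monitor.state();print(s['tcp_pos'],s['ft_force'],s['width'],s['time'])"
```

```text
the job is handed in; nothing more can be done
None
the job is handed in; nothing more can be done
```

I lifted the steel spindle off its fork, turned it about 0.26 rad to match the keyway and pushed it home in the hub. I handed the job in at about 16.6 s of the 48 s allowed, still gripping at 120 N and pressing down.

**Key and seating:** The key slid in at the first try, with no rise in force at the keyway mouth. The spring force then grew to about 8 N, and the arm stopped at TCP z = 0.170 m, the height worked out for a flush flange. Further push commands only raised the force, to about 22 N net, and the close-up showed the flange flat on the hub.

**Other objects:** In the last full side picture the tamper was still hanging, and the bottle, jar and both look-alikes were upright in their places. The bowl can't be seen from the side camera, so I didn't check it at the end; the carry passed well above it.

**What disagreed:**
- **Hub position:** The two cameras put it 4 to 9 mm apart in y. The wrist forces settled it after a light touch on the bore's rim (about 7 N sideways).
- **Sideways force:** About 6.5 N remained at the end. I left it, as it is far below the limits.

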